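# Swing the bobbin tray home and bolt it

## Robot

A 6-joint arm with a two-finger parallel gripper is mounted at the origin on the work surface. World frame = base frame: x ahead of the robot, y to its left, z up, the work surface at z = 0. Lengths are in m, angles in rad, forces in N, time in s.
With the tool pointing down it reaches from about 0.375 to 0.9 m from the base axis. Payload 3.1 kg.
Tool frame: the origin (TCP) lies on the front face of the gripper's body, between the roots of the fingers; the fingertips stand 73 mm ahead of it and the grasp point (between the pads) lies 54 mm ahead of it (manip.tips_ahead is the distance from the TCP to the fingertips, in m); z points along the fingers, y is the line along which they close (so a half turn about z gives the same grasp; the last joint's range is limited). The gripper opens to 85 mm and grips with 20 to 120 N. Pads are 22 mm wide; open, the fingers measure 114 mm over their backs; the gripper's body (76 mm by 85 mm) begins 54 mm behind the grasp point. The pads swing forward as they close: fully open they stand 13 mm farther back than shut.
Start: joints at [0.96, 0.527, 1.433, -0, 1.181, -0.178], TCP at [0.262, 0.567, 0.304] pointing down, gripper open.
Joint ranges: [-3.08, 3.08], [-0.75, 2.2], [0.22, 2.44], [-1.43, 4.57], [0, 2.65], [-2.85, 2.85]. Speed limits (rad/s): [2.79, 2.79, 3.14, 3.14, 3.14, 3.14].

## Interface

Orientations are given as a unit quaternion [x, y, z, w].
In Python, from station import sense, eyes, workorder, manip gives the robot as it stands.
- The arm moves only by the shell command python3 -m inch 'ROWS' [OPENING] [FORCE]. ROWS is JSON, a list of rows, each an object of numbers: "dx", "dy", "dz": the shift along the tool's x, y, z in cm; "wx", "wy", "wz": the turn, a rotation vector about the tool's x, y, z in degrees. In form: [{"dx": .., "dy": .., "dz": .., "wx": .., "wy": .., "wz": ..}, ...]. A call has 1 to 10 rows; each row shifts and turns the commanded pose from where the row before left it, along the tool's axes as they then stand; what a row does not reach is not made up. A row lasts 1/8 s, in which the tool goes at most 62.5 mm and 10.7 degrees, less where a joint would pass 70% of its speed; a pose out of reach is approached as far as the arm can. A call with a gripper value outside its range is refused whole. OPENING is the opening, from 0 (shut) to 1 (fully open), set as the call begins (- or left out, the last holds). The fingers move at their own pace and stop on an object; FORCE is the grip in N (left out, the last holds). Time passes only in rows, so rows that do not move let the fingers close. It gives the time, the measured TCP pose, the force, the opening and the grip force at its end, in the units of the state.
- sense(): the state, without advancing time (a new reading comes with each control period).
- eyes.snapshot(name): name is "scene" or "top"; returns the picture (400x640x3 uint8, red, green, blue); there is no depth.
- eyes.camera_params(name): a dict with "fx", "fy", "cx", "cy" (pixels), "D" ([k1, k2, p1, p2, k3] as OpenCV has them; the pictures are not rectified), "rvec" (rotation vector, rad) and "tvec" (3), from world to camera coordinates, as OpenCV has them. Camera axes: x right, y down, z forward; pixel columns grow to the right and rows downward; lengths in m; the calibration is good to about 2 mm. A picture is of the moment at which its call begins. camera_params takes no time and is no camera call.
- workorder.sign_off(): hands the job in; it is judged then, once.
The state is a dict: "t": time; "q": joint angles; "qd": joint speeds; "tau": joint torques, N m; "tcp_pos": TCP position; "tool_rot": TCP orientation; "force": force on the tool from outside, world axes, zero at the start; "ft_torque": the same for the moment, N m; "finger_gap": opening from 0.0 (shut) to 1.0 (fully open); "gripper_force": force on a finger pad.
Only numpy, scipy, OpenCV 4.12 (cv2) and the standard library are available. Lean on these libraries where they do the work, as an engineer would, in place of code of your own. Each camera call takes 0.05 s, during which the arm holds its last target. There are 200 camera calls.

## Task

Push the lavender bobbin tray near its free corner so that it swings round on its pin until it rests snugly against the catch's round stop, then slide the bolt fully home behind the tray so that it is locked in. Feel for the stop and push gently, never forcing the tray, the catch or the bolt, and leave the other things on the table alone.

Things in the scene. Friction and masses are not known exactly. Their poses are not given: they have to be found in the camera images.
- board: Fixed plywood board, 345 x 275 x 12 mm, flat on the table. Origin: on the axis of the upright pivot pin, at table height; x runs from the pin towards the catch, y across, z up. It covers x -50 to 295, y -185 to 90 mm. Pin 12 mm with a 26 mm cap, top 28 mm above the table. Board, catch and bolt bear 10 N from the robot; 15 N is too much.
- stop_mid (a point): Middle place of the catch's round steel stop (upright post, 16 mm diameter, 26 mm tall), at its foot on the board, x 172 y 48 mm of the board. This point is fixed: the catch, with stop and bolt, is clamped up to 13 mm to either side of it along the board's y. That shift is NOT measured: feel for it. Unshifted, the seated tray lies along the board's x; else within 0.085 rad.
- catch_mid (a point): Middle place of the catch plate, a fixed point on the board's top at x 224, y 0 mm of the board. The aluminium plate is 50 (x) x 130 (y) x 6 mm, with a rail 21 mm tall at board x 162 to 247, y 51 to 63 mm bearing the stop, and a black 26 mm clamp knob, 18 mm tall. The clamp does not give under these forces. The catch leaves the tray's way in (from -y) open.
- tray: Lavender bobbin tray, loose on the pin, 0.22 to 0.41 kg. Origin: underside, on its pin hole's axis (1 mm slack); x to the free end, y across, z up. Spans x -25 to 185, y -40 to 40 mm; tab 10 mm thick, walls (x over 25) 26 mm tall. Starts 0.4 to 0.75 rad clockwise (from above) of the board's x: swing it anticlockwise. It drags with 1 to 4 N. It bears 10 N from the robot; 15 N is too much.
- push (a point): Good place to push the tray: on the outer face of its -y side wall, 135 mm from the hole, 13 mm above the tray's underside (half-way up), to be pushed along the tray's +y. Once the +y side meets the stop the force rises steeply, 10 N or more per mm.
- bolt (a joint): Slide of the steel bolt, m: 0 drawn back (start), 0.026 fully home; moves along the board's -x, drags with 1.5 N. Bar 12 x 12 mm, centre 26 mm above the table, at board y -48.5 mm plus the catch's shift; tip at x 194 mm drawn back, 168 mm home, behind the tray's -y side. It clears the seated tray by 2.5 mm; it jams on the tray's end if that is not against the stop.
- knob_mid (a point): Middle place (catch unshifted, bolt drawn back) of the bolt's knob: upright post of 14 mm diameter, 32 to 60 mm above the table. This fixed point is on its axis, 46 mm above the table, at board x 250, y -48.5 mm; the knob is up to 13 mm off it along the board's y. Push it along -x from its +x side, where there is free space.
- jar: Glass jar with steel screw lid, 72 mm diameter, 100 mm tall, origin at the centre of its underside. Leave alone.
- hoop: Round birch hoop lying flat, 150 mm outside, 12 mm tall, origin at the centre of its underside. Leave alone.
- dispenser: Stainless push dispenser, 72 mm diameter, 121 mm tall, origin at the centre of its underside. Leave alone.
- magnifier: Chrome magnifier: 90 mm round foot (origin at the centre of its underside), 85 mm post, tilted round lens of about 95 mm. Leave alone.
There are look-alikes about, which are no part of the job. There is more than one size of the tray; the one meant has the size given above.

How it is judged:
On the way:
1. the tray has been swung nearly in line with the board, up to the catch, with the bolt still drawn back (angle between the x axis of tray and the x axis of board, either way round below 0.11 rad and value of joint bolt below 0.006 m), for 0.2 s.
At the end, for the whole second after the job is handed in: The bolt is fully home (within 2.5 mm of its end), the tray lies flat on the board, at rest, held between stop and bolt (in line with the board to 0.11 rad) (value of joint bolt above 0.0235 m and angle between the x axis of tray and the x axis of board, either way round below 0.11 rad and z of tray in the frame of board below 0.016 m and linear speed of tray below 0.01 m/s); the robot touches nothing.
It fails at once if the robot presses on the tray with more than 15 N (contact force between any of the fingers, the arm and tray above 15 N).
It fails at once if the robot presses on the board, pin, catch or bolt with more than 15 N (contact force between any of the fingers, the arm and board above 15 N).
It fails at once if the jar, hoop, dispenser or magnifier is moved by more than 20 mm (distance of any of jar, hoop, dispenser, magnifier from where it was at the start of the episode above 0.02 m).
It also fails if it takes over 58 s, if anything falls off the work surface, if the arm or the gripper's body presses on something with over 40 N, if the wrist force passes 120 N, or if a joint passes its speed limit or range.

## Working session

There is one attempt and no reset: what is moved stays moved. The work goes in short steps, Python scripts to look and compute and a shell command to move; the robot and the scene stay as the last step left them, time stands still between calls to the robot, and variables do not carry over. Pictures are saved under pics/ and viewed, at most 10 in all, crops included, and the job is handed in when it is done.

```bash
mkdir -p pics
python3 - <<'E'
from station import sense, eyes, manip
import cv2,json
for n in("scene","top"):
    im=eyes.snapshot(n); cv2.imwrite(f"pics/{n}0.png",im[:,:,::-1]); print(n,eyes.camera_params(n))
s=sense();print(s['t'],s['tcp_pos'],s['tool_rot'],s['force'],manip.tips_ahead)
E
```

```text
scene {'fx': 507.2016446857189, 'fy': 507.2016446857189, 'cx': 318.3407196922152, 'cy': 202.78385821820416, 'D': array([-0.11133272,  0.        ,  0.        ,  0.        ,  0.        ]), 'rvec': array([ 2.09631399,  1.33436671, -0.47915152]), 'tvec': array([-0.14823143, -0.23449162,  1.86408376])}
top {'fx': 464.4766214143014, 'fy': 464.4766214143014, 'cx': 321.659548753189, 'cy': 194.55322555102575, 'D': array([-0.06411148,  0.        ,  0.        ,  0.        ,  0.        ]), 'rvec': array([ 2.18595832, -2.17348366,  0.0802337 ]), 'tvec': array([0.01114552, 0.41914871, 1.48151922])}
0.1 [0.26181167 0.56694399 0.30302391] [ 2.14713586e-01  9.76676549e-01 -9.23116767e-04 -3.78457309e-04] [ 0.09972726  0.28295066 -0.00701262] 0.0726
```

View pics/scene0.png

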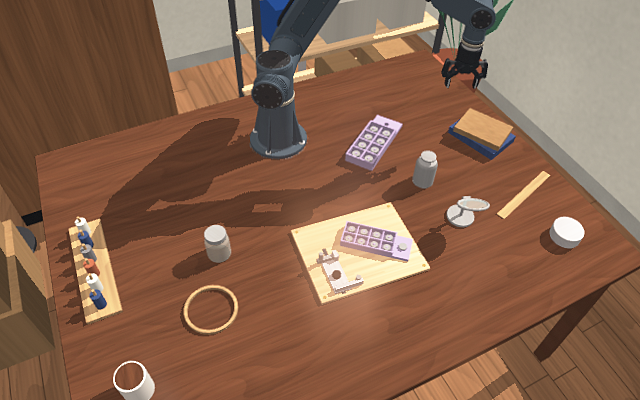

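View pics/top0.png

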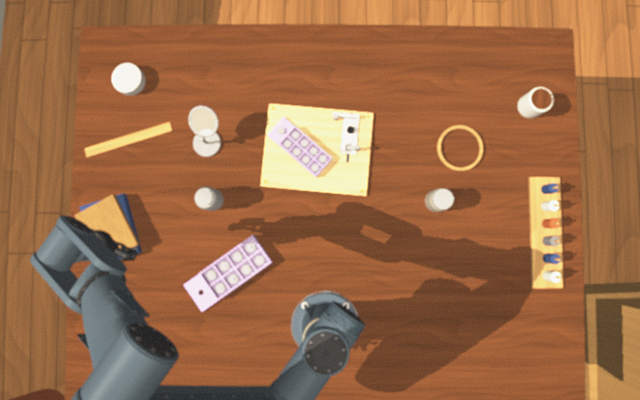

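The top view has the board at cols 262–373, rows 104–195, with the pin at about (281,130), the catch at about (350,135) and the tray's free end pointing lower right. Board x therefore runs along image-right (world −y) and board y along image-up (world +x). The larger lavender tray at (228,273) is the look-alike.

```bash
cat > h.py <<'E'
import numpy as np,cv2
from station import sense,eyes,manip
from scipy.spatial.transform import Rotation as R
def ray(n,px,z):
    c=eyes.camera_params(n);K=np.array([[c['fx'],0,c['cx']],[0,c['fy'],c['cy']],[0,0,1]])
    u=cv2.undistortPoints(np.array(px,float).reshape(-1,1,2),K,c['D']).reshape(-1,2)
    r=cv2.Rodrigues(c['rvec'])[0];o=-r.T@c['tvec'];d=np.c_[u,np.ones(len(u))]@r
    return o+d*((z-o[2])/d[:,2])[:,None]
def proj(n,p):
    c=eyes.camera_params(n);K=np.array([[c['fx'],0,c['cx']],[0,c['fy'],c['cy']],[0,0,1]])
    return cv2.projectPoints(np.array(p,float).reshape(-1,3),c['rvec'],c['tvec'],K,c['D'])[0].reshape(-1,2)
E
python3 - <<'E'
from h import *
out={}
for n,box in(("top",(90,205,255,380)),("scene",(195,310,285,440))):
    im=cv2.imread(f"pics/{n}0.png");hsv=cv2.cvtColor(im,cv2.COLOR_BGR2HSV)
    m0=np.zeros(im.shape[:2],np.uint8);m0[box[0]:box[1],box[2]:box[3]]=255
    lav=cv2.inRange(hsv,(120,25,90),(165,255,255))&m0
    brd=cv2.inRange(hsv,(15,30,140),(40,200,255))&m0
    for k,m,z in(("board",brd|lav,.012),("tray",lav,.036)):
        m=cv2.morphologyEx(m,cv2.MORPH_CLOSE,np.ones((3,3)))
        cs=cv2.findContours(m,0,cv2.CHAIN_APPROX_NONE)[0];c=max(cs,key=cv2.contourArea)
        w=ray(n,c.reshape(-1,2),z)[:,:2]*1000
        r=cv2.minAreaRect(w.astype(np.float32));print(n,k,cv2.contourArea(c),r);print(cv2.boxPoints(r).round(1).tolist())
for n,b in(("top",(265,100,380,200)),("scene",(285,200,435,305))):
    im=cv2.imread(f"pics/{n}0.png")[b[1]:b[3],b[0]:b[2]]
    cv2.imwrite(f"pics/{n}crop.png",cv2.resize(im,None,fx=5,fy=5,interpolation=cv2.INTER_CUBIC))
E
```

```text
top board 8881.5 ((568.0612182617188, 30.3853759765625), (352.0162658691406, 281.2282409667969), 85.02859497070312)
[[412.70001220703125, -132.8000030517578], [692.9000244140625, -157.10000610351562], [723.4000244140625, 193.5], [443.20001220703125, 217.89999389648438]]
top tray 987.0 ((563.9406127929688, 74.8409652709961), (177.2014923095703, 74.25498962402344), 49.039024353027344)
[[477.79998779296875, 32.29999923706055], [533.9000244140625, -16.399999618530273], [650.0999755859375, 117.4000015258789], [594.0, 166.10000610351562]]
scene board 8226.0 ((569.5896606445312, 29.113250732421875), (344.177734375, 278.5672912597656), 84.99932098388672)
[[415.79998779296875, -130.1999969482422], [693.2999877929688, -154.5], [723.2999877929688, 188.39999389648438], [445.79998779296875, 212.6999969482422]]
scene tray 915.5 ((599.6488037109375, 107.42035675048828), (139.8760223388672, 95.89180755615234), 46.604087829589844)
[[516.7999877929688, 89.5], [586.4000244140625, 23.700000762939453], [682.5, 125.30000305175781], [612.9000244140625, 191.1999969482422]]
```

View pics/topcrop.png

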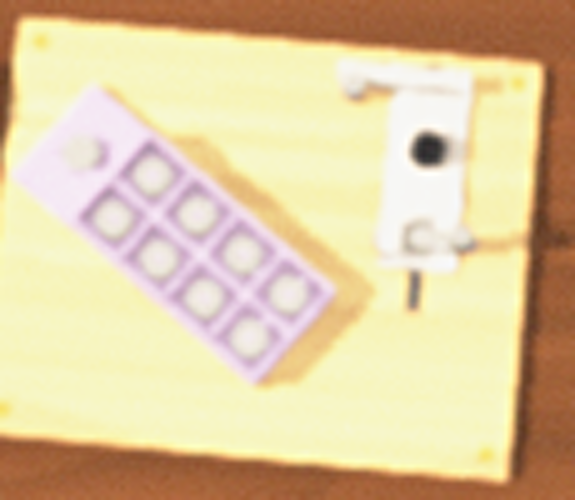

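View pics/scenecrop.png

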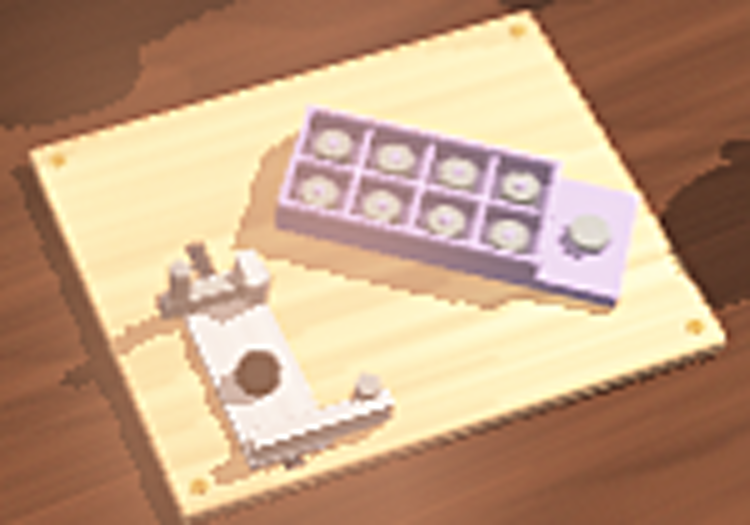

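The top crop shows the pin cap at (83,153), the stop at (355,85), the knob at about (460,240) and the tray's end corners at (335,290) and (258,383). The scene crop shows the pin at (590,228), the stop top at (368,380), the knob at (180,268) and the tray's end corners at (308,108) and (283,208). Next I check these against the given sizes.

```bash
cat >> h.py <<'E'
O=np.array([.627,.1476]);ex=np.array([-.087,-.9962]);ey=np.array([.9962,-.087])
def b2w(x,y):return O+(x*ex+y*ey)/1000
def w2b(p):d=(np.array(p)[...,:2]-O)*1000;return np.stack([d@ex,d@ey],-1)
E
python3 - <<'E'
from h import *
T=lambda a,b:(265+(a+.5)/5-.5,100+(b+.5)/5-.5)
S=lambda a,b:(285+(a+.5)/5-.5,200+(b+.5)/5-.5)
for nm,n,p,z in[("pin","top",T(83,150),.028),("pin","scene",S(590,226),.028),("stop","top",T(353,80),.038),("stop","scene",S(368,378),.038),
 ("knob","top",T(462,240),.060),("knob","scene",S(180,266),.060),("clampknob","top",T(430,148),.036),("clampknob","scene",S(258,370),.036),
 ("endA(+y)","top",T(335,290),.038),("endB","top",T(258,383),.038),("endA","scene",S(283,206),.038),("endB","scene",S(308,108),.038),
 ("plate-x corner","top",T(395,85),.018)]:
    w=ray(n,[p],z)[0]; print(nm,n,w.round(4),w2b(w).round(1))
E
```

```text
pin top [0.6286 0.1459 0.028 ] [1.6 1.8]
pin scene [0.6214 0.1494 0.028 ] [-1.3 -5.7]
stop top [ 0.6731 -0.0287  0.038 ] [171.7  61.3]
stop scene [ 0.6656 -0.0274  0.038 ] [171.   53.6]
knob top [ 0.565  -0.0974  0.06  ] [249.4 -40.4]
knob scene [ 0.5644 -0.098   0.06  ] [250.1 -41. ]
clampknob top [ 0.6293 -0.0785  0.036 ] [225.1  21.9]
clampknob scene [ 0.6333 -0.0811  0.036 ] [227.3  26.1]
endA(+y) top [ 0.5361 -0.0177  0.038 ] [172.5 -76.1]
endB top [0.476  0.0312 0.038 ] [ 129.1 -140.3]
endA scene [ 0.5367 -0.0159  0.038 ] [170.7 -75.7]
endB scene [0.476  0.0325 0.038 ] [ 127.8 -140.4]
plate-x corner top [ 0.675  -0.0567  0.018 ] [199.3  65.6]
```

Both views agree: the pin is within a few mm, the knob is at x 250, the stop is at x 172, and the tray end's radius is 185 mm. The tray angle is about −0.61 rad and the catch shift about +8 mm. I'll move beside the push point with the gripper shut.

```bash
python3 -m inch '[{"dx":-4,"dy":-3.4},{"dx":-4,"dy":-3.4},{"dx":-4,"dy":-3.4},{"dx":-4,"dy":-3.4},{"dx":-4,"dy":-3.4},{"dx":-4,"dy":-3.4},{"dx":-4,"dy":-3.4},{"dx":-4,"dy":-3.4},{"dx":-4,"dy":-3.4},{"dx":-4,"dy":-3.3}]' 0
python3 -m inch '[{"wz":7.5},{"wz":7.5},{"dz":3},{"dz":3},{"dz":3},{"dz":3},{"dz":2},{}]'
cat >> h.py <<'E'
def st():
    s=sense();p=np.array(s['tcp_pos']);r=R.from_quat(s['tool_rot']).as_matrix();b=w2b(p)
    bx=np.arctan2(ex[1],ex[0]);a=np.arctan2(-r[1,1],-r[0,1])-bx;a=(a+np.pi)%(2*np.pi)-np.pi
    f=np.array(s['force']);print('t%.2f'%s['t'],'board',b.round(1),'z',p[2].round(4),'ang',a.round(3),'tray-frame',(np.array([[np.cos(a),np.sin(a)],[-np.sin(a),np.cos(a)]])@b).round(1),'F board x,y,z',(f[:2]@ex).round(2),(f[:2]@ey).round(2),f[2].round(2),'gap',s['finger_gap'])
    return s
E
python3 -c "from h import *;st()"
```

```text
t0.10 board [-386.  -400.3] z 0.303 ang -0.346 tray-frame [-227.5 -507.4] F board x,y,z -0.29 0.07 -0.01 gap 1.001615996759664invalid input at $[0]: expected keys dx, dy, dz, wx, wy, wz
invalid input at $[0]: expected keys dx, dy, dz, wx, wy, wz
```

```bash
python3 -m inch '[{"dx":-4,"dy":-3.4,"dz":0,"wx":0,"wy":0,"wz":0},{"dx":-4,"dy":-3.4,"dz":0,"wx":0,"wy":0,"wz":0},{"dx":-4,"dy":-3.4,"dz":0,"wx":0,"wy":0,"wz":0},{"dx":-4,"dy":-3.4,"dz":0,"wx":0,"wy":0,"wz":0},{"dx":-4,"dy":-3.4,"dz":0,"wx":0,"wy":0,"wz":0},{"dx":-4,"dy":-3.4,"dz":0,"wx":0,"wy":0,"wz":0},{"dx":-4,"dy":-3.4,"dz":0,"wx":0,"wy":0,"wz":0},{"dx":-4,"dy":-3.4,"dz":0,"wx":0,"wy":0,"wz":0},{"dx":-4,"dy":-3.4,"dz":0,"wx":0,"wy":0,"wz":0},{"dx":-4,"dy":-3.3,"dz":0,"wx":0,"wy":0,"wz":0}]' 0
python3 -m inch '[{"dx":0,"dy":0,"dz":0,"wx":0,"wy":0,"wz":7.5},{"dx":0,"dy":0,"dz":0,"wx":0,"wy":0,"wz":7.5},{"dx":0,"dy":0,"dz":3,"wx":0,"wy":0,"wz":0},{"dx":0,"dy":0,"dz":3,"wx":0,"wy":0,"wz":0},{"dx":0,"dy":0,"dz":3,"wx":0,"wy":0,"wz":0},{"dx":0,"dy":0,"dz":3,"wx":0,"wy":0,"wz":0},{"dx":0,"dy":0,"dz":2,"wx":0,"wy":0,"wz":0},{"dx":0,"dy":0,"dz":0,"wx":0,"wy":0,"wz":0}]'
python3 -c "from h import *;st()"
```

```text
t: 1.35
tcp_pos: [0.4834, 0.0902, 0.3037]
tool_rot: [0.215, 0.977, 0.0, -0.0]
force: [1.3, 0.7, 0.2]
finger_gap: 0.001
gripper_force: 0.0
t: 2.35
tcp_pos: [0.482, 0.0919, 0.1625]
tool_rot: [0.34, 0.94, -0.001, -0.002]
force: [-0.8, 0.3, 0.7]
finger_gap: -0.001
gripper_force: 0.0
t2.35 board [  68.1 -139.6] z 0.1625 ang -0.608 tray-frame [135.6 -75.7] F board x,y,z -0.26 -0.87 0.75 gap -0.0009067399747552494
```

```bash
python3 -m inch '[{"dx":0,"dy":0,"dz":2.5,"wx":0,"wy":0,"wz":0},{"dx":0,"dy":0,"dz":2.5,"wx":0,"wy":0,"wz":0},{"dx":0,"dy":0,"dz":1.8,"wx":0,"wy":0,"wz":0},{"dx":-0.8,"dy":0,"dz":0,"wx":0,"wy":0,"wz":0},{"dx":-0.6,"dy":0,"dz":0,"wx":0,"wy":0,"wz":0},{"dx":0,"dy":0,"dz":0,"wx":0,"wy":0,"wz":0}]' && python3 -c "from h import *;st()"
python3 -m inch '[{"dx":-0.2,"dy":0,"dz":0,"wx":0,"wy":0,"wz":0},{"dx":-0.2,"dy":0,"dz":0,"wx":0,"wy":0,"wz":0},{"dx":-0.2,"dy":0,"dz":0,"wx":0,"wy":0,"wz":0},{"dx":-0.2,"dy":0,"dz":0,"wx":0,"wy":0,"wz":0},{"dx":-0.2,"dy":0,"dz":0,"wx":0,"wy":0,"wz":0}]' && python3 -c "from h import *;st()"
python3 -m inch '[{"dx":-0.2,"dy":0,"dz":0,"wx":0,"wy":0,"wz":0},{"dx":-0.2,"dy":0,"dz":0,"wx":0,"wy":0,"wz":0},{"dx":-0.2,"dy":0,"dz":0,"wx":0,"wy":0,"wz":0}]' && python3 -c "from h import *;st()"
```

```text
t: 3.1
tcp_pos: [0.4953, 0.0824, 0.097]
tool_rot: [0.341, 0.94, 0.0, 0.002]
force: [-0.2, -0.7, 0.2]
finger_gap: -0.001
gripper_force: 0.0
t3.10 board [  76.4 -125.5] z 0.097 ang -0.608 tray-frame [134.4 -59.3] F board x,y,z 0.7 -0.09 0.17 gap -0.0014158152873281267
t: 3.72
tcp_pos: [0.5003, 0.0767, 0.0958]
tool_rot: [0.34, 0.94, -0.0, -0.002]
force: [-1.9, 2.1, 2.5]
finger_gap: -0.001
gripper_force: 1.5
t3.73 board [  81.6 -120.1] z 0.0958 ang -0.607 tray-frame [135.6 -52. ] F board x,y,z -1.91 -2.05 2.45 gap -0.0011918047159384204
t: 4.1
tcp_pos: [0.5063, 0.0724, 0.0958]
tool_rot: [0.34, 0.94, -0.0, 0.0]
force: [-2.6, -0.2, -0.2]
finger_gap: -0.004
gripper_force: 0.7
t4.10 board [  85.4 -113.7] z 0.0958 ang -0.608 tray-frame [135.  -44.6] F board x,y,z 0.42 -2.58 -0.25 gap -0.0036590964046267446
```

```bash
python3 -m inch '[{"dx":-0.4,"dy":-0.12,"dz":0,"wx":0,"wy":0,"wz":-1.7},{"dx":-0.8,"dy":-0.24,"dz":0,"wx":0,"wy":0,"wz":-3.4},{"dx":-0.8,"dy":-0.24,"dz":0,"wx":0,"wy":0,"wz":-3.4},{"dx":-0.8,"dy":-0.24,"dz":0,"wx":0,"wy":0,"wz":-3.4},{"dx":-0.4,"dy":-0.12,"dz":0,"wx":0,"wy":0,"wz":-1.7},{"dx":0,"dy":0,"dz":0,"wx":0,"wy":0,"wz":0}]' && python3 -c "from h import *;st()"
python3 - <<'E'
from h import *
im=eyes.snapshot("scene")[:,:,::-1];cv2.imwrite("pics/s1.png",cv2.resize(im[180:320,260:460],None,fx=4,fy=4,interpolation=cv2.INTER_CUBIC))
E
```

```text
t: 4.85
tcp_pos: [0.5279, 0.0463, 0.096]
tool_rot: [0.227, 0.974, 0.0, 0.001]
force: [0.5, -0.2, 0.6]
finger_gap: 0.002
gripper_force: 0.0
t4.85 board [109.5 -89.9] z 0.096 ang -0.371 tray-frame [134.6 -44.2] F board x,y,z 0.12 0.49 0.58 gap 0.0019122235085871054
```

View pics/s1.png

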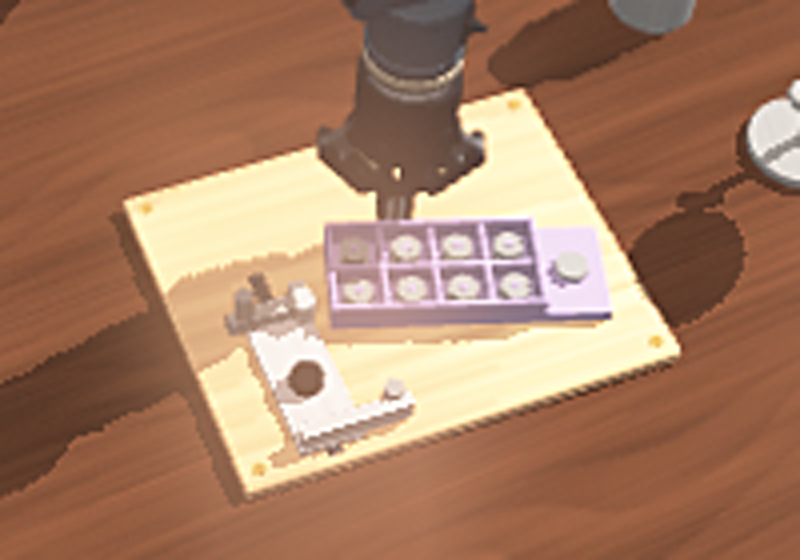

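The tray is following, with the finger on its −y wall and the end corners at (325,222) and (333,310); the bolt is still drawn back. I continue, slower.

```bash
python3 -m inch '[{"dx":-0.4,"dy":-0.12,"dz":0,"wx":0,"wy":0,"wz":-1.7},{"dx":-0.6,"dy":-0.18,"dz":0,"wx":0,"wy":0,"wz":-2.6},{"dx":-0.6,"dy":-0.18,"dz":0,"wx":0,"wy":0,"wz":-2.6},{"dx":-0.6,"dy":-0.18,"dz":0,"wx":0,"wy":0,"wz":-2.6},{"dx":-0.6,"dy":-0.18,"dz":0,"wx":0,"wy":0,"wz":-2.6},{"dx":-0.3,"dy":-0.09,"dz":0,"wx":0,"wy":0,"wz":-1.3},{"dx":0,"dy":0,"dz":0,"wx":0,"wy":0,"wz":0}]' && python3 -c "from h import *;st()"
python3 - <<'E'
from h import *
im=eyes.snapshot("scene")[:,:,::-1];cv2.imwrite("pics/s2.png",cv2.resize(im[200:310,280:420],None,fx=5,fy=5,interpolation=cv2.INTER_CUBIC))
E
```

```text
t: 5.78
tcp_pos: [0.5527, 0.0269, 0.0959]
tool_rot: [0.111, 0.994, -0.0, 0.0]
force: [-2.1, -0.9, 0.9]
finger_gap: -0.001
gripper_force: 0.7
t5.78 board [126.7 -63.6] z 0.0959 ang -0.136 tray-frame [134.2 -45.8] F board x,y,z 1.08 -1.99 0.89 gap -0.001275340132114214
```

View pics/s2.png

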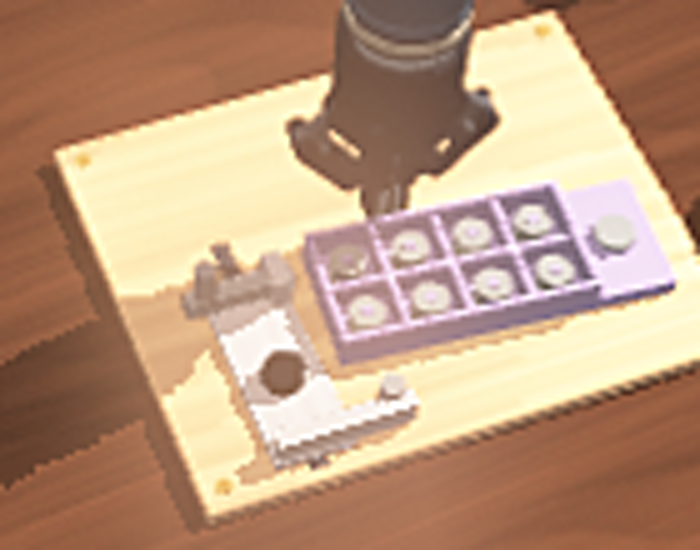

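The tray is nearly in line: its end corners are at crop (307,236) and (340,338), and the stop top is at (392,383).

Run:
```python
from h import *
S=lambda a,b:(280+(a+.5)/5-.5,200+(b+.5)/5-.5)
A=w2b(ray("scene",[S(340,338)],.038)[0]);B=w2b(ray("scene",[S(307,236)],.038)[0])
print(A,B,np.arctan2(*(((A+B)/2)[::-1])),np.arctan2(-(A-B)[0],(A-B)[1]))
```

```text
[188.93957116  18.18256739] [179.60652598 -55.38006436] -0.10058973393602251 -0.1261978610552297
```

```bash
cat > chk.py <<'E'
import sys
from h import *
s=st();sys.exit(int(np.hypot(*s['force'][:2])>float(sys.argv[1])))
E
python3 -m inch '[{"dx":-0.3,"dy":-0.09,"dz":0,"wx":0,"wy":0,"wz":-1.3},{"dx":-0.3,"dy":-0.09,"dz":0,"wx":0,"wy":0,"wz":-1.3},{"dx":-0.3,"dy":-0.09,"dz":0,"wx":0,"wy":0,"wz":-1.3},{"dx":-0.1,"dy":-0.03,"dz":0,"wx":0,"wy":0,"wz":-1.2},{"dx":0,"dy":0,"dz":0,"wx":0,"wy":0,"wz":0}]' >/dev/null && python3 chk.py 5 &&
python3 -m inch '[{"dx":-0.04,"dy":-0.01,"dz":0,"wx":0,"wy":0,"wz":0},{"dx":-0.04,"dy":-0.01,"dz":0,"wx":0,"wy":0,"wz":0}]' >/dev/null && python3 chk.py 5 &&
python3 -m inch '[{"dx":-0.04,"dy":-0.01,"dz":0,"wx":0,"wy":0,"wz":0},{"dx":-0.04,"dy":-0.01,"dz":0,"wx":0,"wy":0,"wz":0}]' >/dev/null && python3 chk.py 5 &&
python3 -m inch '[{"dx":-0.04,"dy":-0.01,"dz":0,"wx":0,"wy":0,"wz":0},{"dx":-0.04,"dy":-0.01,"dz":0,"wx":0,"wy":0,"wz":0}]' >/dev/null && python3 chk.py 5 &&
python3 -m inch '[{"dx":-0.04,"dy":-0.01,"dz":0,"wx":0,"wy":0,"wz":0},{"dx":-0.04,"dy":-0.01,"dz":0,"wx":0,"wy":0,"wz":0}]' >/dev/null && python3 chk.py 5
```

```text
t6.45 board [130.7 -53.3] z 0.0959 ang -0.047 tray-frame [133.1 -47.1] F board x,y,z 0.05 -0.69 -1.4 gap 0.000830599479711358
t6.70 board [130.7 -53.2] z 0.0959 ang -0.047 tray-frame [133.1 -47. ] F board x,y,z -0.18 -1.69 0.64 gap -0.0003175108253140952
t6.95 board [130.9 -52.9] z 0.0959 ang -0.047 tray-frame [133.2 -46.6] F board x,y,z -0.61 -2.67 0.74 gap 0.0041782291012649455
t7.20 board [131.3 -51.8] z 0.0959 ang -0.047 tray-frame [133.6 -45.6] F board x,y,z -0.74 -2.63 0.64 gap -0.0018314910956983227
t7.45 board [131.6 -50.9] z 0.0959 ang -0.047 tray-frame [133.9 -44.6] F board x,y,z -1.25 -2.27 0.95 gap 0.0014309985857339994
```

```bash
python3 -m inch '[{"dx":-0.04,"dy":-0.01,"dz":0,"wx":0,"wy":0,"wz":-0.2},{"dx":-0.04,"dy":-0.01,"dz":0,"wx":0,"wy":0,"wz":-0.2}]' >/dev/null && python3 chk.py 4.5 &&
python3 -m inch '[{"dx":-0.04,"dy":-0.01,"dz":0,"wx":0,"wy":0,"wz":-0.2},{"dx":-0.04,"dy":-0.01,"dz":0,"wx":0,"wy":0,"wz":-0.2}]' >/dev/null && python3 chk.py 4.5 &&
python3 -m inch '[{"dx":-0.04,"dy":-0.01,"dz":0,"wx":0,"wy":0,"wz":-0.2}]' >/dev/null && python3 chk.py 4.5 &&
python3 -m inch '[{"dx":-0.04,"dy":-0.01,"dz":0,"wx":0,"wy":0,"wz":-0.2}]' >/dev/null && python3 chk.py 4.5 &&
python3 -m inch '[{"dx":-0.04,"dy":-0.01,"dz":0,"wx":0,"wy":0,"wz":-0.2}]' >/dev/null && python3 chk.py 4.5 &&
python3 -m inch '[{"dx":-0.04,"dy":-0.01,"dz":0,"wx":0,"wy":0,"wz":-0.2}]' >/dev/null && python3 chk.py 4.5 &&
python3 -m inch '[{"dx":-0.04,"dy":-0.01,"dz":0,"wx":0,"wy":0,"wz":-0.2}]' >/dev/null && python3 chk.py 4.5 &&
python3 -m inch '[{"dx":-0.04,"dy":-0.01,"dz":0,"wx":0,"wy":0,"wz":-0.2}]' >/dev/null && python3 chk.py 4.5 &&
python3 -m inch '[{"dx":-0.04,"dy":-0.01,"dz":0,"wx":0,"wy":0,"wz":-0.2}]' >/dev/null && python3 chk.py 4.5 &&
python3 -m inch '[{"dx":-0.04,"dy":-0.01,"dz":0,"wx":0,"wy":0,"wz":-0.2}]' >/dev/null && python3 chk.py 4.5
```

```text
t7.70 board [131.9 -50. ] z 0.0959 ang -0.04 tray-frame [133.8 -44.7] F board x,y,z 0.22 -3.0 1.35 gap 0.0006870769332192328
t7.95 board [132.1 -49.3] z 0.0959 ang -0.033 tray-frame [133.6 -44.9] F board x,y,z 1.29 -2.27 0.88 gap -0.00024829343555753184
t8.07 board [132.2 -48.9] z 0.0959 ang -0.03 tray-frame [133.6 -44.9] F board x,y,z 0.22 -2.49 0.41 gap 0.0016373622352068573
t8.20 board [132.3 -48.5] z 0.0959 ang -0.026 tray-frame [133.6 -45. ] F board x,y,z -0.15 -2.3 1.19 gap -0.0011326849285805993
t8.32 board [132.4 -48.1] z 0.0959 ang -0.022 tray-frame [133.5 -45.1] F board x,y,z 0.8 -2.47 1.69 gap -0.0019071768995460449
t8.45 board [132.6 -47.7] z 0.0959 ang -0.019 tray-frame [133.4 -45.1] F board x,y,z 1.08 -3.18 0.7 gap -0.002412342613906749
t8.57 board [132.7 -47.3] z 0.0959 ang -0.016 tray-frame [133.4 -45.2] F board x,y,z 2.07 -2.83 1.25 gap -0.002543749512403646
t8.70 board [132.8 -46.9] z 0.0959 ang -0.012 tray-frame [133.4 -45.3] F board x,y,z 1.9 -2.79 1.43 gap 0.003228033019509371
t8.82 board [132.9 -46.5] z 0.0959 ang -0.009 tray-frame [133.3 -45.3] F board x,y,z 2.04 -2.64 1.25 gap 3.6298608606507907e-06
t8.95 board [133.  -46.1] z 0.0959 ang -0.005 tray-frame [133.2 -45.4] F board x,y,z 1.99 -2.97 0.9 gap 0.00035789316677014085
```

```bash
python3 -m inch '[{"dx":-0.04,"dy":0,"dz":0,"wx":0,"wy":0,"wz":-0.1}]' >/dev/null && python3 chk.py 4.5 &&
python3 -m inch '[{"dx":-0.04,"dy":0,"dz":0,"wx":0,"wy":0,"wz":-0.1}]' >/dev/null && python3 chk.py 4.5 &&
python3 -m inch '[{"dx":-0.04,"dy":0,"dz":0,"wx":0,"wy":0,"wz":-0.1}]' >/dev/null && python3 chk.py 4.5 &&
python3 -m inch '[{"dx":-0.04,"dy":0,"dz":0,"wx":0,"wy":0,"wz":-0.1}]' >/dev/null && python3 chk.py 4.5 &&
python3 -m inch '[{"dx":-0.04,"dy":0,"dz":0,"wx":0,"wy":0,"wz":-0.1}]' >/dev/null && python3 chk.py 4.5 &&
python3 -m inch '[{"dx":-0.04,"dy":0,"dz":0,"wx":0,"wy":0,"wz":-0.1}]' >/dev/null && python3 chk.py 4.5 &&
python3 -m inch '[{"dx":-0.04,"dy":0,"dz":0,"wx":0,"wy":0,"wz":-0.1}]' >/dev/null && python3 chk.py 4.5 &&
python3 -m inch '[{"dx":-0.04,"dy":0,"dz":0,"wx":0,"wy":0,"wz":-0.1}]' >/dev/null && python3 chk.py 4.5 &&
python3 -m inch '[{"dx":-0.04,"dy":0,"dz":0,"wx":0,"wy":0,"wz":-0.1}]' >/dev/null && python3 chk.py 4.5 &&
python3 -m inch '[{"dx":-0.04,"dy":0,"dz":0,"wx":0,"wy":0,"wz":-0.1}]' >/dev/null && python3 chk.py 4.5 &&
python3 -m inch '[{"dx":-0.04,"dy":0,"dz":0,"wx":0,"wy":0,"wz":-0.1}]' >/dev/null && python3 chk.py 4.5 &&
python3 -m inch '[{"dx":-0.04,"dy":0,"dz":0,"wx":0,"wy":0,"wz":-0.1}]' >/dev/null && python3 chk.py 4.5 &&
python3 -m inch '[{"dx":-0.04,"dy":0,"dz":0,"wx":0,"wy":0,"wz":-0.1}]' >/dev/null && python3 chk.py 4.5
```

```text
t9.07 board [132.9 -45.2] z 0.0959 ang -0.004 tray-frame [133.1 -44.7] F board x,y,z 1.4 -1.08 -1.24 gap -0.0028433910312872664
t9.20 board [132.9 -44.8] z 0.0959 ang -0.002 tray-frame [132.9 -44.6] F board x,y,z 0.94 -1.46 0.66 gap 0.00011139060197474771
t9.32 board [132.8 -44.7] z 0.0959 ang 0.0 tray-frame [132.8 -44.8] F board x,y,z 1.54 -1.96 -0.88 gap 0.0004316458374471571
t9.45 board [132.9 -44.6] z 0.0959 ang 0.002 tray-frame [132.8 -44.8] F board x,y,z 2.16 -2.0 0.66 gap 0.0023552251017688788
t9.57 board [132.9 -43.9] z 0.0959 ang 0.003 tray-frame [132.7 -44.4] F board x,y,z 1.75 -2.43 -0.37 gap 0.0017484591233226565
t9.70 board [132.9 -43.9] z 0.0959 ang 0.005 tray-frame [132.6 -44.6] F board x,y,z 1.98 -2.58 0.88 gap -0.0006211829927723097
t9.82 board [132.9 -43.8] z 0.0959 ang 0.007 tray-frame [132.6 -44.7] F board x,y,z 2.23 -3.0 1.37 gap 0.0021619153015735304
t9.95 board [132.9 -43.7] z 0.0958 ang 0.009 tray-frame [132.5 -44.9] F board x,y,z 1.77 -4.7 1.93 gap -0.0017749808481978132
```

```bash
python3 -m inch '[{"dx":0,"dy":0,"dz":0,"wx":0,"wy":0,"wz":0}]' >/dev/null && python3 chk.py 7 &&
python3 -m inch '[{"dx":-0.02,"dy":0,"dz":0,"wx":0,"wy":0,"wz":0}]' >/dev/null && python3 chk.py 7 &&
python3 -m inch '[{"dx":-0.02,"dy":0,"dz":0,"wx":0,"wy":0,"wz":0}]' >/dev/null && python3 chk.py 7 &&
python3 -m inch '[{"dx":-0.02,"dy":0,"dz":0,"wx":0,"wy":0,"wz":0}]' >/dev/null && python3 chk.py 7 &&
python3 -m inch '[{"dx":-0.02,"dy":0,"dz":0,"wx":0,"wy":0,"wz":0}]' >/dev/null && python3 chk.py 7
python3 - <<'E'
from h import *
im=eyes.snapshot("scene")[:,:,::-1];cv2.imwrite("pics/s3.png",cv2.resize(im[200:310,280:420],None,fx=5,fy=5,interpolation=cv2.INTER_CUBIC))
E
```

```text
t10.07 board [132.9 -43.7] z 0.0958 ang 0.009 tray-frame [132.5 -44.9] F board x,y,z 2.31 -4.91 2.35 gap -0.001619031331141616
t10.20 board [132.9 -43.6] z 0.0959 ang 0.009 tray-frame [132.5 -44.8] F board x,y,z 2.0 -4.71 2.67 gap 0.0010825283406486
t10.32 board [132.9 -43.6] z 0.0959 ang 0.009 tray-frame [132.5 -44.8] F board x,y,z 1.77 -5.63 2.88 gap 0.000967035728931223
t10.45 board [132.9 -43.6] z 0.0958 ang 0.009 tray-frame [132.5 -44.8] F board x,y,z 2.54 -5.34 3.73 gap 6.225961205625122e-05
t10.57 board [132.9 -43.6] z 0.0958 ang 0.009 tray-frame [132.5 -44.7] F board x,y,z 2.06 -5.97 3.59 gap -0.0015139570651809529
```

View pics/s3.png

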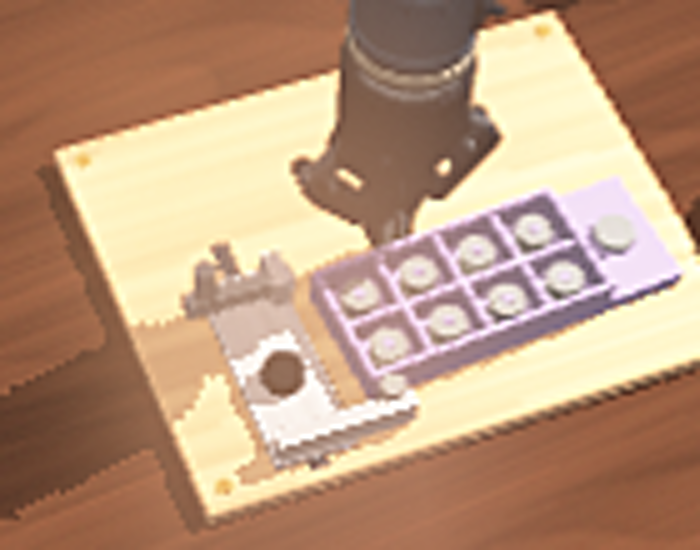

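The tray's +y wall meets the stop at (390,380), and the force rises while the position holds, so it is seated. I back off, lift, and go round to the knob's +x side.

```bash
python3 -m inch '[{"dx":0.2,"dy":0,"dz":0,"wx":0,"wy":0,"wz":0},{"dx":0.8,"dy":0,"dz":0,"wx":0,"wy":0,"wz":0},{"dx":1.5,"dy":0,"dz":0,"wx":0,"wy":0,"wz":0},{"dx":0,"dy":0,"dz":-4,"wx":0,"wy":0,"wz":0},{"dx":0,"dy":0,"dz":-4,"wx":0,"wy":0,"wz":0},{"dx":0,"dy":0,"dz":0,"wx":0,"wy":0,"wz":0}]' >/dev/null
python3 -m inch '[{"dx":-0.7,"dy":-4,"dz":0,"wx":0,"wy":0,"wz":0},{"dx":-0.7,"dy":-4,"dz":0,"wx":0,"wy":0,"wz":0},{"dx":-0.7,"dy":-4,"dz":0,"wx":0,"wy":0,"wz":0},{"dx":-0.7,"dy":-4.2,"dz":0,"wx":0,"wy":0,"wz":0},{"dx":0,"dy":0,"dz":0,"wx":0,"wy":0,"wz":0}]' >/dev/null; python3 -c "from h import *;st()"
python3 - <<'E'
from h import *
im=eyes.snapshot("scene")[:,:,::-1];cv2.imwrite("pics/s4.png",cv2.resize(im[200:310,280:420],None,fx=5,fy=5,interpolation=cv2.INTER_CUBIC))
E
```

```text
t12.00 board [297.9 -36.5] z 0.1751 ang 0.004 tray-frame [297.7 -37.8] F board x,y,z 0.04 0.59 -0.4 gap 0.00362642523608226
```

View pics/s4.png

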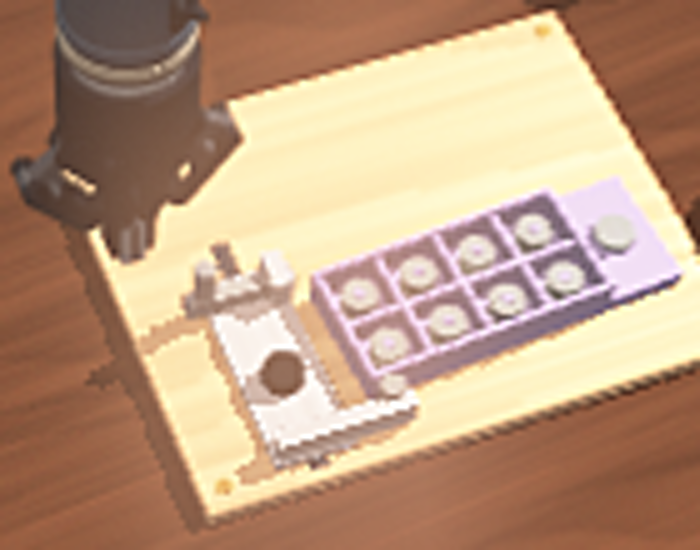

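Tray is still seated against the stop, the knob is at (205,268). Descend and approach.

```bash
python3 -m inch '[{"dx":0.35,"dy":0,"dz":2,"wx":0,"wy":0,"wz":0},{"dx":0,"dy":0,"dz":2.5,"wx":0,"wy":0,"wz":0},{"dx":0,"dy":0,"dz":1.7,"wx":0,"wy":0,"wz":0},{"dx":0,"dy":0.8,"dz":0,"wx":0,"wy":0,"wz":0},{"dx":0,"dy":0.6,"dz":0,"wx":0,"wy":0,"wz":0},{"dx":0,"dy":0,"dz":0,"wx":0,"wy":0,"wz":0}]' >/dev/null; python3 chk.py 5 &&
python3 -m inch '[{"dx":0,"dy":0.2,"dz":0,"wx":0,"wy":0,"wz":0},{"dx":0,"dy":0.2,"dz":0,"wx":0,"wy":0,"wz":0},{"dx":0,"dy":0.2,"dz":0,"wx":0,"wy":0,"wz":0}]' >/dev/null && python3 chk.py 5 &&
python3 -m inch '[{"dx":0,"dy":0.2,"dz":0,"wx":0,"wy":0,"wz":0},{"dx":0,"dy":0.2,"dz":0,"wx":0,"wy":0,"wz":0},{"dx":0,"dy":0.2,"dz":0,"wx":0,"wy":0,"wz":0}]' >/dev/null && python3 chk.py 5 &&
python3 -m inch '[{"dx":0,"dy":0.2,"dz":0,"wx":0,"wy":0,"wz":0},{"dx":0,"dy":0.2,"dz":0,"wx":0,"wy":0,"wz":0}]' >/dev/null && python3 chk.py 5 &&
python3 -m inch '[{"dx":0,"dy":0.2,"dz":0,"wx":0,"wy":0,"wz":0},{"dx":0,"dy":0.2,"dz":0,"wx":0,"wy":0,"wz":0}]' >/dev/null && python3 chk.py 5 &&
python3 -m inch '[{"dx":0,"dy":0.2,"dz":0,"wx":0,"wy":0,"wz":0},{"dx":0,"dy":0.2,"dz":0,"wx":0,"wy":0,"wz":0}]' >/dev/null && python3 chk.py 5
```

```text
t12.80 board [280.1 -40.9] z 0.1147 ang 0.01 tray-frame [279.7 -43.7] F board x,y,z 0.21 -0.29 0.25 gap -0.003979620184671895
t13.18 board [274.9 -41.3] z 0.1141 ang 0.008 tray-frame [274.6 -43.6] F board x,y,z 0.43 0.75 1.09 gap 0.0032492423776801535
t13.55 board [269.1 -41.4] z 0.1139 ang 0.009 tray-frame [268.7 -43.8] F board x,y,z 1.12 0.0 -0.38 gap 0.0028200917813860486
t13.80 board [264.9 -41.4] z 0.1139 ang 0.009 tray-frame [264.5 -43.6] F board x,y,z 1.87 -0.25 0.47 gap 3.716913930634022e-05
t14.05 board [260.8 -41.4] z 0.1139 ang 0.009 tray-frame [260.4 -43.6] F board x,y,z 2.0 0.07 -0.5 gap -0.0025829936615366918
t14.30 board [256.8 -41.4] z 0.1139 ang 0.009 tray-frame [256.4 -43.6] F board x,y,z 1.48 0.11 -0.76 gap -0.0008099149355272722
```

Contact came at x ≈ 270 and the bolt is sliding at about 1.5–2 N, so the end is expected near 244.

```bash
python3 -m inch '[{"dx":0,"dy":0.15,"dz":0,"wx":0,"wy":0,"wz":0},{"dx":0,"dy":0.15,"dz":0,"wx":0,"wy":0,"wz":0},{"dx":0,"dy":0.15,"dz":0,"wx":0,"wy":0,"wz":0}]' >/dev/null && python3 chk.py 4.5 &&
python3 -m inch '[{"dx":0,"dy":0.1,"dz":0,"wx":0,"wy":0,"wz":0},{"dx":0,"dy":0.1,"dz":0,"wx":0,"wy":0,"wz":0}]' >/dev/null && python3 chk.py 4.5 &&
python3 -m inch '[{"dx":0,"dy":0.1,"dz":0,"wx":0,"wy":0,"wz":0},{"dx":0,"dy":0.1,"dz":0,"wx":0,"wy":0,"wz":0}]' >/dev/null && python3 chk.py 4.5 &&
python3 -m inch '[{"dx":0,"dy":0.05,"dz":0,"wx":0,"wy":0,"wz":0}]' >/dev/null && python3 chk.py 4.5 &&
python3 -m inch '[{"dx":0,"dy":0.05,"dz":0,"wx":0,"wy":0,"wz":0}]' >/dev/null && python3 chk.py 4.5 &&
python3 -m inch '[{"dx":0,"dy":0.05,"dz":0,"wx":0,"wy":0,"wz":0}]' >/dev/null && python3 chk.py 4.5 &&
python3 -m inch '[{"dx":0,"dy":0.05,"dz":0,"wx":0,"wy":0,"wz":0}]' >/dev/null && python3 chk.py 4.5 &&
python3 -m inch '[{"dx":0,"dy":0.05,"dz":0,"wx":0,"wy":0,"wz":0}]' >/dev/null && python3 chk.py 4.5 &&
python3 -m inch '[{"dx":0,"dy":0.05,"dz":0,"wx":0,"wy":0,"wz":0}]' >/dev/null && python3 chk.py 4.5 &&
python3 -m inch '[{"dx":0,"dy":0.05,"dz":0,"wx":0,"wy":0,"wz":0}]' >/dev/null && python3 chk.py 4.5 &&
python3 -m inch '[{"dx":0,"dy":0.05,"dz":0,"wx":0,"wy":0,"wz":0}]' >/dev/null && python3 chk.py 4.5 &&
python3 -m inch '[{"dx":0,"dy":0.05,"dz":0,"wx":0,"wy":0,"wz":0}]' >/dev/null && python3 chk.py 4.5
```

```text
t14.68 board [252.3 -41.4] z 0.1139 ang 0.009 tray-frame [252.  -43.6] F board x,y,z 1.71 1.16 -0.51 gap 0.003053013895073214
t14.93 board [250.4 -41.5] z 0.114 ang 0.009 tray-frame [250.  -43.6] F board x,y,z 2.91 0.73 -1.77 gap 0.0013836590321583597
t15.18 board [248.3 -41.5] z 0.1139 ang 0.009 tray-frame [248.  -43.6] F board x,y,z 2.37 1.0 -0.4 gap -0.0007271847497953365
t15.30 board [247.8 -41.5] z 0.1139 ang 0.009 tray-frame [247.5 -43.6] F board x,y,z 0.87 0.04 -1.32 gap 0.0055084974442189075
t15.43 board [247.4 -41.5] z 0.1139 ang 0.009 tray-frame [247.  -43.6] F board x,y,z 0.55 0.39 -0.87 gap -0.0008863205317117756
t15.55 board [246.9 -41.5] z 0.1139 ang 0.009 tray-frame [246.5 -43.6] F board x,y,z 0.6 1.43 -0.71 gap -0.00022825453175145065
t15.68 board [246.4 -41.5] z 0.1139 ang 0.009 tray-frame [246.  -43.6] F board x,y,z 1.73 1.33 -0.24 gap -0.0014884598092405222
t15.80 board [245.9 -41.5] z 0.1139 ang 0.009 tray-frame [245.5 -43.6] F board x,y,z 2.23 1.18 -0.92 gap 0.00019234721864034427
t15.93 board [245.4 -41.5] z 0.1139 ang 0.009 tray-frame [245.  -43.6] F board x,y,z 0.98 1.12 -0.45 gap -0.0018132620347889512
t16.05 board [245.2 -41.5] z 0.1139 ang 0.009 tray-frame [244.8 -43.7] F board x,y,z 3.08 1.74 -0.76 gap 0.0020703313575670414
t16.18 board [245.  -41.5] z 0.114 ang 0.009 tray-frame [244.6 -43.7] F board x,y,z 6.02 0.09 -1.24 gap 0.0006583402652323384
```

The force jumps at x ≈ 245, right where the end is expected. One small nudge to confirm, then back off, lift and look.

```bash
python3 -m inch '[{"dx":0,"dy":0.02,"dz":0,"wx":0,"wy":0,"wz":0},{"dx":0,"dy":0,"dz":0,"wx":0,"wy":0,"wz":0}]' >/dev/null; python3 chk.py 9
python3 -m inch '[{"dx":0,"dy":-0.3,"dz":0,"wx":0,"wy":0,"wz":0},{"dx":0,"dy":-1.5,"dz":0,"wx":0,"wy":0,"wz":0},{"dx":0,"dy":-2,"dz":0,"wx":0,"wy":0,"wz":0},{"dx":0,"dy":0,"dz":-4,"wx":0,"wy":0,"wz":0},{"dx":0,"dy":-3,"dz":-4,"wx":0,"wy":0,"wz":0},{"dx":0,"dy":-3,"dz":-4,"wx":0,"wy":0,"wz":0},{"dx":0,"dy":0,"dz":0,"wx":0,"wy":0,"wz":0},{"dx":0,"dy":0,"dz":0,"wx":0,"wy":0,"wz":0}]' >/dev/null
python3 - <<'E'
from h import *
st()
im=eyes.snapshot("scene")[:,:,::-1];cv2.imwrite("pics/s5.png",cv2.resize(im[200:310,280:420],None,fx=5,fy=5,interpolation=cv2.INTER_CUBIC))
E
```

```text
t16.43 board [245.  -41.5] z 0.114 ang 0.009 tray-frame [244.6 -43.7] F board x,y,z 5.48 0.49 -1.19 gap 0.003446261858577815
t17.43 board [342.6 -41.7] z 0.2334 ang 0.007 tray-frame [342.3 -44.1] F board x,y,z 0.75 -0.41 -0.56 gap 0.0012680609562980897
```

View pics/s5.png

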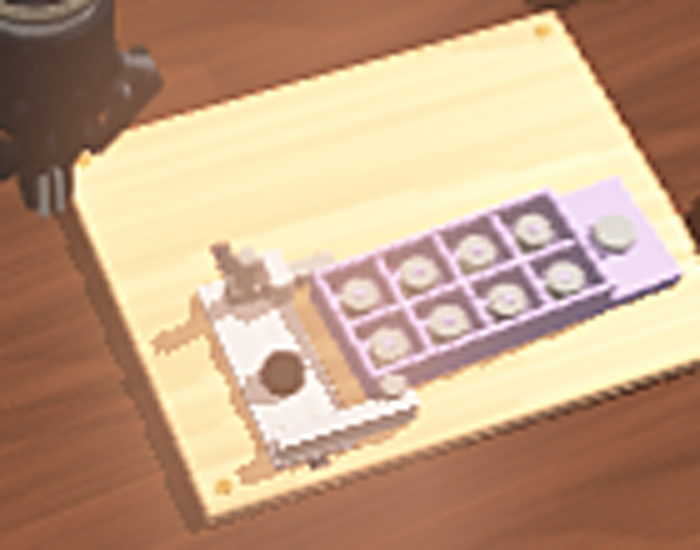

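The bolt now reaches behind the tray, its tip at about (332,258), with the tray still against the stop. I check the tip's position before handing in.

Run:
```python
from h import *
S=lambda a,b:(280+(a+.5)/5-.5,200+(b+.5)/5-.5)
for p,z in((S(332,258),.032),(S(256,264),.060)):print(w2b(ray("scene",[p],z)[0]).round(1))
print((proj("scene",[[*b2w(x,-40),z] for x,z in((168,.032),(194,.032),(224,.06))])-[280,200])*5)
```

```text
[169.8 -39.4]
[221.9 -32.4]
[[332.4010036  254.41507202]
 [291.65665689 266.58570575]
 [245.80463921 252.83266304]]
```

The tip is at x ≈ 169 against 168 expected, so the bolt is home. Handing in.

```bash
python3 -c "
from station import workorder;print(workorder.sign_off())"
```

```text
the job is handed in; nothing more can be done
None
```

The tray is swung snugly against the stop and the bolt is home behind it: tip measured at x ≈ 170 mm against 168 mm fully home. No force reading went above about 7 N, nothing else was touched, and the job was handed in at about 17.5 s; sign-off returned no verdict.

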